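# Roll the push-in tiles of a backsplash strip flush

### The job

Take the hand roller from its wooden rest and roll it along the strip of terracotta tiles in one full pass, from one end tile to the other, pressing steadily and firmly enough that all six tiles go down flush with the rim, but gently enough not to crack them. Then stand the roller upright in its rest again and let go. Touch the strip with the roller only, and leave everything else where it is.

Things in the scene. Friction and masses are not known exactly. Their poses are not given: they have to be found in the camera images.
- roller: Hand roller, 350-500 g: black rubber wheel in a steel fork under an upright birch grip. Origin: lowest point of the wheel at mid-width; z up through the grip; y along the axle, so it rolls along x. Fork plates 44 mm in x, 8 mm thick, at y = +-30 mm, flat feet 10 mm above the origin; bridge (30 x 68 mm) tops out at 62 mm. The same when turned half a turn.
- grip (a point): Point to grasp on the roller: on its z axis, 96 mm above its origin. The grip is a bar 26 mm in the roller's x by 30 mm in its y, from 62 to 122 mm above its origin; grasp from above, best with the fingers on the two x faces (closing along the rolling direction).
- wheel (a joint): Angle of the roller's wheel on its axle, rad, 0 at the start; 24 mm of rolling per rad, the sign depends on the direction.
- wheel_center (a point): Centre of the roller's wheel (48 mm diameter, 44 mm wide, turns freely), 24 mm above the roller's origin.
- rest: Fixed wooden roller rest on the counter, an open block 72 mm (x) by 91 (y) by 36 high; opening 56 by 75 mm. Origin: centre of its underside. Ledges inside along the y walls, 20 mm up, carry the fork's feet. The roller stands in it upright, its x along the rest's x (either way round), its origin over the rest's origin and 10 mm above it; play about 3.5 to 4 mm each way.
- panel: Fixed base board of the tile strip, 262 mm (x, along the strip) by 92 mm (y), on the counter. Origin: centre of its underside. On uneven packing on it lies a birch tray, 262 by 78 mm, with six terracotta tiles in a row. It slopes along x by up to 0.06 rad either way about the middle, and lies up to 7 mm higher or lower: NOT in this pose, to be felt. Nominal (level) rim: 47 mm above the origin.
- tile_row (a point): Middle of the tile row, at nominal rim height. Tiles 38 mm (along) by 60 mm, at x = -100, -60, -20, 20, 60, 100 mm of the board, up to 4 mm proud of the rim at first. A tile sits on friction studs: it yields at 4 to 6 N (differs by tile), stays where left, and stops hard when flush. A roller pressing over 20 N cracks the tiles; 8 to 11 N is a good rolling pressure, as each next tile adds its own.
- end_a (a point): Centre of the end tile at x = -100 mm of the strip, at nominal rim height.
- end_b (a point): Same for the end tile at x = +100 mm.
- tile1 (a joint): How far tile 1 (local x = -100 mm) has been pushed down, m: up to 0.001 at the start (proud), 0.004 when flush with the rim.
- tile2 (a joint): How far tile 2 (local x = -60 mm) has been pushed down, m: up to 0.001 at the start (proud), 0.004 when flush with the rim.
- tile3 (a joint): How far tile 3 (local x = -20 mm) has been pushed down, m: up to 0.001 at the start (proud), 0.004 when flush with the rim.
- tile4 (a joint): How far tile 4 (local x = 20 mm) has been pushed down, m: up to 0.001 at the start (proud), 0.004 when flush with the rim.
- tile5 (a joint): How far tile 5 (local x = 60 mm) has been pushed down, m: up to 0.001 at the start (proud), 0.004 when flush with the rim.
- tile6 (a joint): How far tile 6 (local x = 100 mm) has been pushed down, m: up to 0.001 at the start (proud), 0.004 when flush with the rim.
- dish: Bystander: fixed white ceramic dish, 80 by 100 by 22 mm, holding a spare tile. Origin at its underside.
- spare_low: Bystander: spare terracotta tile 60 by 38 by 10 mm lying in the dish. Origin at its underside.
- creamer: Bystander: white ceramic creamer, 66 mm across, 82 mm high, with a loop handle. Origin at its underside.
- ramekin: Bystander: glass ramekin, 80 mm across, 42 mm high. Origin at its underside.
- timer: Bystander: white plastic timer dial, 70 mm across, 44 mm high. Origin at its underside.
- spoon: Bystander: steel measuring spoon, 150 mm long, lying on the counter.
- salt_jar: Bystander: glass salt jar with wooden lid, 56 mm across, 85 mm high. Origin at its underside.
Things that resemble listed ones, but are neither listed nor needed, are in the scene too. Leave any blue look-alike of the roller alone. What is shaped like the rest but blue is not meant.

How it is judged:
On the way, in this order (a step that is already met when the one before it is completed fails the run):
1. the roller is lifted out of its rest (z of roller in the frame of rest above 0.05 m and angle between roller's own z axis and vertical below 0.35 rad), for 0.1 s.
2. the roller presses on one of the two end tiles (((contact force between roller and panel above 3 N and horizontal distance between wheel_center and end_a below 0.025 m) or (contact force between roller and panel above 3 N and horizontal distance between wheel_center and end_b below 0.025 m))), for 0.05 s.
3. the wheel has turned more than a full turn (6.3 rad, 150 mm of rolling) one way and presses on the strip with more than 3 N ((value of joint wheel above 6.3 rad or value of joint wheel below -6.3 rad) and contact force between roller and panel above 3 N), for 0.05 s.
At the end, for the whole second after the job is handed in: All six tiles are pushed down to within 1.5 mm of flush (joint above 0.0025 m); the roller stands released, at rest and upright (tilt under 0.1 rad) in its rest: origin within 10 mm of the rest's origin sideways, 7.5 to 12.5 mm above it, x axes within 0.2 rad either way round (value of joint each of tile1, tile2, tile3, tile4, tile5, tile6 above 0.0025 m and horizontal distance between roller and rest below 0.01 m and z of roller in the frame of rest between 0.0075 and 0.0125 m and angle between roller's own z axis and vertical below 0.1 rad and angle between the x axis of roller and the x axis of rest, either way round below 0.2 rad and linear speed of roller below 0.02 m/s and contact force between roller and panel below 0.1 N); the robot touches nothing.
It fails at once if the roller presses the strip with more than 20 N: a tile cracks (contact force between roller and panel above 20 N).
It fails at once if the robot itself touches the strip (contact force between any of the fingers, the arm and panel above 0.5 N).
It fails at once if a bystander is moved more than 20 mm (distance of any of creamer, ramekin, timer, spoon, salt_jar, spare_low from where it was at the start of the episode above 0.02 m).
It fails at once if the dish is struck with more than 10 N by the robot or roller (contact force between any of the arm, the fingers, roller and dish above 10 N).
It also fails if it takes over 72 s, if anything falls off the work surface, if the arm or the gripper's body presses on something with over 40 N, if the wrist force passes 120 N, or if a joint passes its speed limit or range.

### The arm

A 6-joint arm with a two-finger parallel gripper is mounted at the origin on the work surface. World frame = base frame: x ahead of the robot, y to its left, z up, the work surface at z = 0. Lengths are in m, angles in rad, forces in N, time in s.
With the tool pointing down it reaches from about 0.3 to 0.875 m from the base axis. Payload 6.4 kg.
Tool frame: the origin (TCP) lies midway between the tips of the shut fingers; the grasp point (between the pads) lies 19 mm behind it; x points along the fingers, y is the direction in which the jaws open and shut, and the axes are right-handed (so a half turn about x gives the same grasp; the last joint's range is limited). The gripper opens to 85 mm and grips with 20 to 120 N. Pads are 22 mm wide; open, the fingers measure 114 mm over their backs; the gripper's body (76 mm by 85 mm) begins 54 mm behind the grasp point. The pads swing forward as they close: fully open they stand 13 mm farther back than shut.
Start: joints at [-1.416, 0.181, 1.607, -0, 1.354, -0.206], TCP at [0.203, -0.538, 0.231] pointing down, gripper open.
Joint ranges: [-2.99, 2.99], [-0.89, 2.07], [0.3, 2.58], [-1.14, 4.28], [0, 2.63], [-3.12, 3.12]. Speed limits (rad/s): [2.57, 2.57, 3.01, 3.14, 3.14, 3.14].

### API

Orientations are given as a unit quaternion [w, x, y, z].
In Python, from bench import ctrl gives the robot as it stands.
- The arm moves only by the tool step_arm, never from a script. Its argument "motion" is a list of rows, each a list of 7 numbers: the shift along the tool's x, y, z in mm, then the turn, a rotation vector about the tool's x, y, z in degrees, then the closure in counts, from 0 (fully open) to 255 (shut). In form: [[tx, ty, tz, rx, ry, rz, hand], ...]. A call has 1 to 10 rows; each row is the pose to reach, as a shift and turn from the pose commanded when the call began, along the tool's axes at that moment; what a row does not reach only later rows make up. A row lasts 1/8 s, in which the tool goes at most 62.5 mm and 10.7 degrees, less where a joint would pass 70% of its speed; a pose out of reach is approached as far as the arm can. A call with a gripper value outside its range is refused whole. The fingers move at their own pace and stop on an object; the grip force is fixed at half the most. Time passes only in rows, so rows that repeat a pose let the fingers close. It gives the time, the measured TCP pose, the force and the opening at its end, in the units of the state.
- ctrl.get_obs(): the state, without advancing time (a new reading comes with each control period).
- ctrl.camera(name): name is "scene" or "side" or "wrist"; returns (picture, depth): 420x560x3 uint8, red, green, blue; 420x560 float32, m along the optical axis (not along the pixel's ray), 0 where there is no reading.
- ctrl.camera_info(name): a dict with "fx", "fy", "cx", "cy" (pixels), "T" (4x4, takes a point from camera to world coordinates); the wrist camera has in their place "hand_eye" (4x4, takes a point from camera to tool coordinates, whose origin is the TCP and whose axes are the tool frame's). Camera axes: x right, y down, z forward; pixel columns grow to the right and rows downward; lengths in m; the calibration is good to about 2 mm. A picture is of the moment at which its call begins: read the wrist's pose just before it. camera_info takes no time and is no camera call.
- ctrl.hand_in(): hands the job in, once; it reports no verdict.
The state is a dict: "time_s": time; "q": joint angles; "dq": joint speeds; "joint_efforts": joint torques, N m; "eef_pos": TCP position; "eef_rot": TCP orientation; "wrist_force": force on the tool from outside, world axes, zero at the start; "torque": the same for the moment, N m; "opening": opening from 0.0 (shut) to 1.0 (fully open).
Only numpy, scipy, OpenCV 4.12 (cv2) and the standard library are available. Lean on these libraries where they do the work, as an engineer would, in place of code of your own. Each camera call takes 0.05 s, during which the arm holds its last target. There are 200 camera calls.

## Working session

There is one attempt and no reset: what is moved stays moved. The work goes in short steps, Python scripts to look and compute and a tool call to move; the robot and the scene stay as the last step left them, time stands still between calls to the robot, and variables do not carry over. Pictures are saved under pics/ and viewed, about 8 in all and at most 12, crops included, and the job is handed in when it is done.

Besides the shell and the picture viewer there is one more tool, called as a command line: name --pt "numbers of a row" for each row, then --argument value for the rest. step_arm: Moves the arm, as the interface text tells. Its arguments: {"type":"object","properties":{"motion":{"type":"array","items":{"type":"array","items":{"type":"number"}}}},"required":["motion"]}

```bash
mkdir -p pics; cat > h.py <<'E'
import numpy as np, cv2
from bench import ctrl
from scipy.spatial.transform import Rotation as R
def snap(n,f):
    im,d=ctrl.camera(n); cv2.imwrite(f'pics/{f}.png',im[:,:,::-1]); np.save(f'pics/{f}.npy',d); return im,d
def cloud(n,d,T=None):
    c=ctrl.camera_info(n); v,u=np.mgrid[:d.shape[0],:d.shape[1]]
    P=np.stack([(u-c['cx'])/c['fx']*d,(v-c['cy'])/c['fy']*d,d],-1)
    T=c['T'] if T is None else T
    T=np.array(T)
    return P@T[:3,:3].T+T[:3,3]
def toolT():
    o=ctrl.get_obs(); q=o['eef_rot']; T=np.eye(4); T[:3,:3]=R.from_quat([q[1],q[2],q[3],q[0]]).as_matrix(); T[:3,3]=o['eef_pos']; return T
E
python3 - <<'E'
from h import *
a,d=snap('scene','s1'); b,e=snap('side','s2')
cv2.imwrite('pics/both.png',cv2.resize(a,None,fx=1.42,fy=1.42)[:,:,::-1])
print(ctrl.get_obs()); print(ctrl.camera_info('scene')); print(ctrl.camera_info('wrist'))
E
```

```text
{'time_s': 0.1, 'q': array([-1.41628355e+00,  1.81494407e-01,  1.60791010e+00,  9.11352271e-06,
        1.35382443e+00, -2.06300591e-01]), 'dq': array([ 0.00020657, -0.00165643, -0.00153201, -0.00181102, -0.00032129,
       -0.00064425]), 'joint_efforts': array([ 1.88544104e-04, -4.45883131e+01, -3.52236557e+01, -2.68851645e-04,
        4.22600584e-03,  2.12771505e-05]), 'eef_pos': array([ 0.20293444, -0.53745725,  0.23045769]), 'eef_rot': array([ 0.12629697,  0.69564902,  0.12745345, -0.69561277]), 'wrist_force': array([-0.15141997,  0.52772172, -0.47944917]), 'torque': array([0.03324357, 0.04330702, 0.02053216]), 'opening': 0.996730477041734}
{'fx': 441.45832336457005, 'fy': 441.45832336457005, 'cx': 275.99997498716857, 'cy': 213.63247561843338, 'T': array([[-0.45779454,  0.71444834, -0.52913867,  1.12685649],
       [ 0.88903665,  0.36374888, -0.27802984,  0.36659721],
       [-0.00616436, -0.59770421, -0.80169301,  0.9492102 ],
       [ 0.        ,  0.        ,  0.        ,  1.        ]])}
{'fx': 328.2081272969636, 'fy': 328.2081272969636, 'cx': 279.68012600690895, 'cy': 209.6098800594378, 'hand_eye': array([[ 8.90586189e-04, -3.02142439e-01,  9.53262374e-01,
        -1.42006211e-01],
       [ 9.99999547e-01,  5.89050599e-04, -7.47547182e-04,
         5.87628851e-04],
       [-3.35654044e-04,  9.53262608e-01,  3.02142827e-01,
        -7.71278963e-02],
       [ 0.00000000e+00,  0.00000000e+00,  0.00000000e+00,
         1.00000000e+00]])}
```

View pics/both.png

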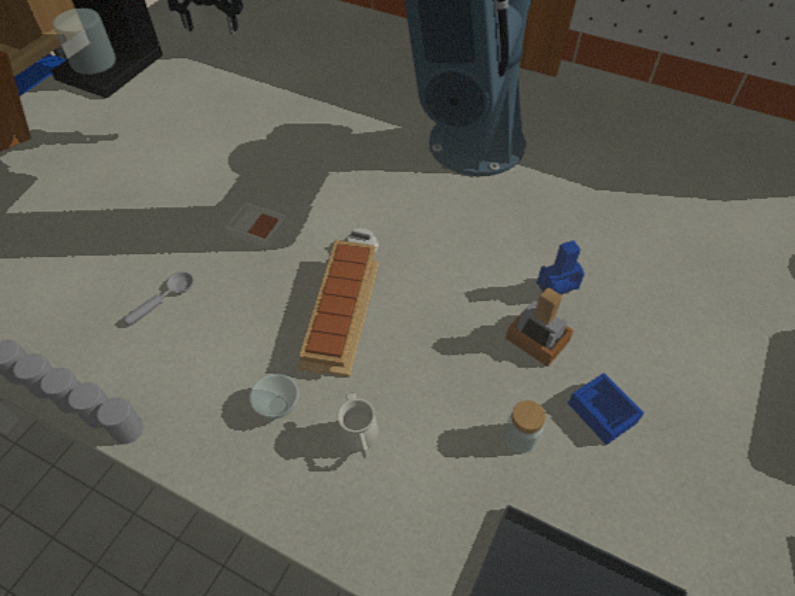

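View pics/s2.png

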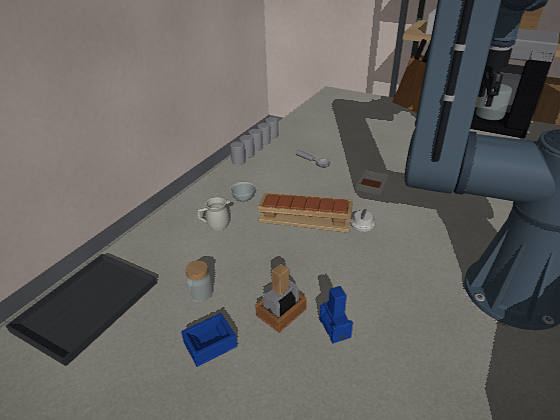

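The scene picture (1.42x) shows the rest with the roller at about (540,325), and a blue roller close behind it at (563,268). The strip runs from (350,255) to (328,345), with the timer at its near end (362,238) and the creamer and ramekin beyond its far end. The side view agrees.

```bash
python3 - <<'E'
from h import *
for n,f,box in (('scene','s1',None),('side','s2',None)):
    d=np.load(f'pics/{f}.npy'); im=cv2.imread(f'pics/{f}.png'); P=cloud(n,d)
    hsv=cv2.cvtColor(im,cv2.COLOR_BGR2HSV).astype(int); H,S,V=hsv[...,0],hsv[...,1],hsv[...,2]
    z=P[...,2]; ok=d>0
    tm=ok&((H<9)|(H>172))&(S>120)&(z>.03)&(z<.08)&(P[...,0]>.15)&(P[...,0]<.9)&(P[...,1]>-.3)&(P[...,1]<.4)
    Q=P[tm]; print(n,'tiles',len(Q),np.median(Q,0),Q.min(0),Q.max(0))
    (cx,cy),wh,a=cv2.minAreaRect((Q[:,:2]*1000).astype(np.float32)); print(cx,cy,wh,a)
    A=np.c_[Q[:,:2]-[cx/1000,cy/1000],np.ones(len(Q))]; c=np.linalg.lstsq(A,Q[:,2],rcond=None)[0]; print('plane',c,'res',np.std(A@c-Q[:,2]))
    # table z
    print('table',np.median(z[ok&(np.abs(z)<.015)]))
    # region around the roller
    if n=='scene': c0=P[235,381]
    print('c0',c0)
    m=ok&(np.hypot(P[...,0]-c0[0],P[...,1]-c0[1])<.09)&(z>.006)&((H<25)&(S>60)|(S<60)&(z>.03))
    g=m&(z>.085); r=m&(z<.05)&(z>.030)&(S>60); print('grip',g.sum(),P[g].mean(0),P[g].max(0)); 
    top=m&(z>.125)
    if top.sum()>8: print('griptop',top.sum(),cv2.minAreaRect((P[top][:,:2]*1000).astype(np.float32)))
    print('rim',r.sum(),cv2.minAreaRect((P[r][:,:2]*1000).astype(np.float32)))
    b=ok&(H>105)&(H<130)&(S>150)&(z>.01)&(np.hypot(P[...,0]-c0[0],P[...,1]-c0[1])<.2)
    bt=b&(z>.1); 
    if bt.sum(): print('blue top',P[bt].mean(0))
E
```

```text
scene tiles 60 [ 0.60676351 -0.02928215  0.05377888] [ 0.45927264 -0.0776891   0.04310034] [0.68572782 0.02288364 0.06080217]
570.3091430664062 -35.26642608642578 (231.50643920898438, 57.86270523071289) 16.69719886779785
plane [-0.01682425 -0.06294021  0.05414753] res 0.003198700332840852
table 0.0006926239898076281
c0 [0.4746623  0.31367326 0.04989831]
grip 287 [0.46192315 0.30685573 0.11715136] [0.47279113 0.32276728 0.13634779]
griptop 127 ((456.0427551269531, 306.2802429199219), (29.15964698791504, 26.891969680786133), 77.0692138671875)
rim 259 ((456.49603271484375, 308.2501525878906), (92.8113784790039, 73.6072006225586), 77.59955596923828)
blue top [0.3293526  0.3041432  0.12031819]
side tiles 36 [ 0.56961396 -0.02960894  0.05468215] [ 0.45537535 -0.09077008  0.04781214] [0.6841903  0.02411489 0.06249423]
565.598876953125 -32.98094177246094 (230.07615661621094, 58.13145446777344) 16.02780532836914
plane [-0.0179016  -0.0589631   0.05490412] res 0.0023890915066805685
table 0.00048321396036721254
c0 [0.4746623  0.31367326 0.04989831]
grip 396 [0.44990917 0.31434798 0.11498745] [0.46853786 0.32589856 0.13514472]
griptop 154 ((453.20654296875, 308.991455078125), (29.94693946838379, 26.105060577392578), 77.29248809814453)
rim 322 ((452.8874816894531, 309.70074462890625), (91.86833953857422, 74.1965103149414), 75.31645965576172)
blue top [0.32447119 0.30870004 0.116309  ]
```

```bash
cat >> h.py <<'E'
def row(p,yaw=None,T=None):
    """row reaching TCP p (m), tool x down, tool y along world yaw (deg, mod 180, nearest)"""
    T=toolT() if T is None else T
    s=T[:3,:3].T@(np.array(p)-T[:3,3])*1000
    cur=np.degrees(np.arctan2(T[1,1],T[0,1]))
    y=cur if yaw is None else cur+(yaw-cur+90)%180-90
    a=np.radians(y); ty=np.array([np.cos(a),np.sin(a),0]); tx=np.array([0,0,-1.]); D=np.c_[tx,ty,np.cross(tx,ty)]
    r=R.from_matrix(T[:3,:3].T@D).as_rotvec(degrees=True)
    return np.round(s,1),np.round(r,2),'yaw now',round(cur,2)
E
python3 - <<'E'
from h import *
print(row([.43,-.2,.33],16.5)); print(row([.55,-.03,.33],16.5)); print(row([.455,.308,.2],-13))
E
```

```text
(array([ -99.1, -235.7, -331.6]), array([-8.583e+01, -8.000e-02,  6.000e-02]), 'yaw now', np.float64(-69.33))
(array([ -98.8, -352.4, -503.9]), array([-8.583e+01, -8.000e-02,  6.000e-02]), 'yaw now', np.float64(-69.33))
(array([  31.8, -702. , -534.3]), array([-56.33,  -0.06,   0.07]), 'yaw now', np.float64(-69.33))
```

step_arm --pt "-50 -40 -40 -10 0 0 0" --pt "-99 -80 -90 -20 0 0 0" --pt "-99 -120 -140 -30 0 0 0" --pt "-99 -155 -190 -40 0 0 0" --pt "-99 -190 -240 -50 0 0 0" --pt "-99 -225 -290 -60 0 0 0" --pt "-99 -260 -350 -70 0 0 0" --pt "-99 -300 -410 -80 0 0 0" --pt "-99 -350 -500 -86 0 0 0" --pt "-99 -352 -504 -86 0 0 0"

```text
time_s: 1.35
eef_pos: [0.5372, -0.0458, 0.3301]
eef_rot: [0.568, 0.422, 0.567, -0.422]
wrist_force: [0.3, -1.5, 0.1]
opening: 1.001
```

```bash
python3 - <<'E'
from h import *
T=toolT(); print(T.round(4))
a,d=snap('wrist','w1'); he=np.array(ctrl.camera_info('wrist')['hand_eye']); P=cloud('wrist',d,T@he); np.save('pics/w1P.npy',P)
E
```

```text
[[-1.000e-04  9.576e-01  2.882e-01  5.372e-01]
 [-2.000e-04  2.882e-01 -9.576e-01 -4.580e-02]
 [-1.000e+00 -2.000e-04  2.000e-04  3.301e-01]
 [ 0.000e+00  0.000e+00  0.000e+00  1.000e+00]]
```

View pics/w1.png

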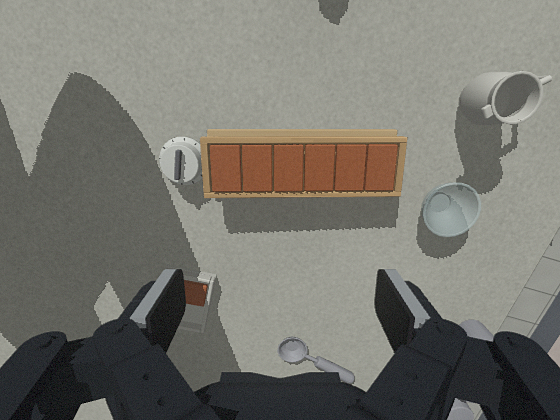

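The wrist view shows the strip at columns 205–405, rows 130–197, with the tile row spanning (208,143)–(398,192). The timer is hard against the left end at (180,160).

```bash
python3 - <<'E'
from h import *
P=np.load('pics/w1P.npy'); im=cv2.imread('pics/w1.png'); hsv=cv2.cvtColor(im,cv2.COLOR_BGR2HSV).astype(int)
m=np.zeros(im.shape[:2],bool); m[125:205,195:415]=1
t=m&(P[...,2]>.03)&((hsv[...,0]<12)|(hsv[...,0]>170))&(hsv[...,1]>130)
Q=P[t]; print(len(Q)); (cx,cy),wh,a=cv2.minAreaRect((Q[:,:2]*1000).astype(np.float32)); print(cx,cy,wh,a)
b=m&(P[...,2]>.03); r=cv2.minAreaRect((P[b][:,:2]*1000).astype(np.float32)); print('tray',r)
ang=np.radians(16.5); c=np.array([cx,cy])/1000; ux=np.array([np.cos(ang),np.sin(ang)]); 
def fit(Q,s):
    x=(Q[:,:2]-c)@ux; y=(Q[:,:2]-c)@[-ux[1],ux[0]]; A=np.c_[x,y,np.ones(len(x))]
    k=np.linalg.lstsq(A,Q[:,2],rcond=None)[0]; e=Q[:,2]-A@k; print(s,k.round(4),'sd',e.std().round(4))
    for X in (-100,-60,-20,20,60,100):
        w=abs(x*1000-X)<14; print(X,Q[w,2].mean().round(4) if w.any() else None, end='; ')
    print()
fit(Q,'wrist tiles'); fit(P[b&~t&(P[...,2]>.04)],'wrist rim')
for n,f in (('scene','s1'),('side','s2')):
    D=np.load(f'pics/{f}.npy'); im=cv2.imread(f'pics/{f}.png'); p=cloud(n,D); h=cv2.cvtColor(im,cv2.COLOR_BGR2HSV).astype(int)
    x=(p[...,:2]-c)@ux; y=(p[...,:2]-c)@[-ux[1],ux[0]]
    mm=(abs(x)<.11)&(abs(y)<.025)&(p[...,2]>.03)&(p[...,2]<.08); fit(p[mm],n)
tab=np.zeros_like(m); tab[60:110,200:400]=1; print('table',np.median(P[tab][:,2]))
print(row([.455,.308,.20],-13))
E
```

```text
7707
559.36669921875 -14.862937927246094 (237.38938903808594, 107.59388732910156) 17.53958511352539
tray ((553.6722412109375, -20.822105407714844), (277.3949890136719, 114.90924072265625), 16.754398345947266)
wrist tiles [-0.0457  0.3749  0.0652] sd 0.025
-100 0.0592; -60 0.0577; -20 0.0695; 20 0.0553; 60 0.0538; 100 0.0524; 
wrist rim [-0.0352  0.2755  0.06  ] sd 0.0381
-100 0.0541; -60 0.0535; -20 0.0917; 20 0.0515; 60 0.0504; 100 0.0495; 
scene [-0.0318 -0.1964  0.0545] sd 0.0036
-100 0.0583; -60 0.0571; -20 0.0562; 20 0.0546; 60 0.0533; 100 0.052; 
side [-0.0271 -0.3035  0.053 ] sd 0.0053
-100 0.053; -60 0.0544; -20 0.0531; 20 0.0518; 60 0.0503; 100 0.0486; 
table -0.0006195800957021769
(array([ 130.9,   19.5, -357.1]), array([29.95, -0.25, -0.11]), 'yaw now', np.float64(16.95))
```

step_arm --pt "0 0 -50 5 0 0 0" --pt "10 5 -110 10 0 0 0" --pt "20 10 -170 15 0 0 0" --pt "30 15 -230 20 0 0 0" --pt "35 18 -290 25 0 0 0" --pt "40 19 -340 30 0 0 0" --pt "40 19 -357 30 0 0 0" --pt "40 19 -357 30 0 0 0"

```text
time_s: 2.4
eef_pos: [0.4518, 0.3001, 0.29]
eef_rot: [-0.439, -0.554, -0.439, 0.554]
wrist_force: [-0.0, -0.2, 0.4]
opening: 1.001
```

```bash
python3 - <<'E'
from h import *
P=np.load('pics/w1P.npy'); im=cv2.imread('pics/w1.png'); hsv=cv2.cvtColor(im,cv2.COLOR_BGR2HSV).astype(int)
m=np.zeros(im.shape[:2],bool); m[125:200,195:415]=1
m&=(P[...,2]>.04)&(P[...,2]<.07)
t=m&((hsv[...,0]<12)|(hsv[...,0]>170))&(hsv[...,1]>130)
t=cv2.morphologyEx(t.astype(np.uint8),cv2.MORPH_OPEN,np.ones((5,5)))>0
Q=P[t]; r=cv2.minAreaRect((Q[:,:2]*1000).astype(np.float32)); print('tiles',r)
print('tray',cv2.minAreaRect((P[m][:,:2]*1000).astype(np.float32)))
c=np.array(r[0])/1000; a=np.radians(16.7); ux=np.array([np.cos(a),np.sin(a)])
for Z,s in ((Q,'tiles'),(P[m&~(cv2.dilate(t.astype(np.uint8),np.ones((5,5)))>0)],'rim')):
    x=(Z[:,:2]-c)@ux; y=(Z[:,:2]-c)@[-ux[1],ux[0]]; w=(abs(x)<.127)&(abs(y)<.037); Z=Z[w]; x=x[w]
    k=np.polyfit(x,Z[:,2],1); print(s,k,len(x),(Z[:,2]-np.polyval(k,x)).std())
T=toolT(); a,d=snap('wrist','w2'); he=np.array(ctrl.camera_info('wrist')['hand_eye']); P=cloud('wrist',d,T@he); z=P[...,2]
n=(np.hypot(P[...,0]-.455,P[...,1]-.308)<.07)&(d>.1)
g=n&(z>.125)&(z<.15); print('top',g.sum(),P[g].mean(0),cv2.minAreaRect((P[g][:,:2]*1000).astype(np.float32)))
h2=cv2.cvtColor(a,cv2.COLOR_RGB2HSV)
rr=n&(z>.03)&(z<.042)&(h2[...,1]>70); print('rim',rr.sum(),cv2.minAreaRect((P[rr][:,:2]*1000).astype(np.float32)))
E
```

```text
tiles ((566.1834716796875, -36.35589599609375), (236.1662139892578, 60.225982666015625), 16.805456161499023)
tray ((566.1358032226562, -36.25007629394531), (262.4407653808594, 78.2309799194336), 16.719118118286133)
tiles [-0.03376612  0.05584129] 4997 0.0008965305451631752
rim [-0.02778111  0.05251019] 2972 0.0032082838429959544
top 861 [0.45524247 0.30840335 0.13087396] ((455.33587646484375, 307.59637451171875), (29.816160202026367, 25.564258575439453), 76.31056213378906)
rim 1392 ((454.4103698730469, 308.3008728027344), (90.81207275390625, 71.92037200927734), 75.84384155273438)
```

View pics/w2.png

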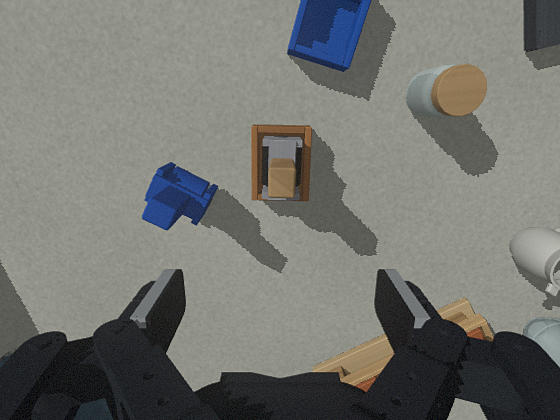

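The wrist view has the rest at (281,162), with the blue roller well clear of the fingers at (175,195). Next I go down to the grip.

```bash
python3 - <<'E'
from h import *
print(row([.455,.308,.088],-14))
E
```

```text
(array([202.2,   0.5,  -9.4]), array([ 0.75,  0.05, -0.01]), 'yaw now', np.float64(-13.25))
```

step_arm --pt "50 0 -9 1 0 0 0" --pt "100 0 -9 1 0 0 0" --pt "130 0 -9 1 0 0 0" --pt "130 0 -9 1 0 0 0" --pt "130 0 -9 1 0 0 0"

```text
time_s: 3.08
eef_pos: [0.4558, 0.3079, 0.162]
eef_rot: [0.434, 0.56, 0.433, -0.558]
wrist_force: [-0.2, 0.1, 0.3]
opening: 1.0
```

```bash
python3 - <<'E'
from h import *
print(row([.455,.308,.088],-14),ctrl.get_obs()['dq'].round(3))
E
```

```text
(array([74. , -1. ,  0.1]), array([-0.41, -0.07, -0.12]), 'yaw now', np.float64(-14.41)) [ 0.01  -0.014 -0.016  0.001 -0.004  0.005]
```

step_arm --pt "40 -1 0 0 0 0 0" --pt "74 -1 0 0 0 0 0" --pt "74 -1 0 0 0 0 0" --pt "74 -1 0 0 0 0 120" --pt "74 -1 0 0 0 0 255" --pt "74 -1 0 0 0 0 255" --pt "74 -1 0 0 0 0 255" --pt "74 -1 0 0 0 0 255"

```text
time_s: 4.08
eef_pos: [0.4542, 0.3091, 0.0875]
eef_rot: [0.434, 0.559, 0.434, -0.558]
wrist_force: [-0.4, -0.8, 6.1]
opening: 0.298
```

step_arm --pt "-10 0 0 0 0 0 255" --pt "-30 0 0 0 0 0 255" --pt "-60 0 0 0 0 0 255" --pt "-100 0 0 0 0 0 255" --pt "-120 0 0 0 0 0 255" --pt "-120 0 0 0 0 0 255" --pt "-120 0 0 0 0 0 255"

```text
time_s: 4.95
eef_pos: [0.4522, 0.3083, 0.2048]
eef_rot: [-0.433, -0.558, -0.434, 0.559]
wrist_force: [1.0, 0.2, -5.1]
opening: 0.296
```

```bash
python3 - <<'E'
from h import *
o=ctrl.get_obs(); print(o['wrist_force'],o['torque'],o['eef_pos'])
a=np.radians(16.75); c=np.array([.5662,-.0363]); ux=np.array([np.cos(a),np.sin(a)])
for X in (-100,100): 
    p=c+X/1000*ux; print(X,p,row([*p,.208],16.75))
snap('side','s3'); im=cv2.imread('pics/s3.png'); cv2.imwrite('pics/s3c.png',cv2.resize(im[100:340,180:400],None,fx=2.4,fy=2.4))
E
```

```text
[ 0.9582302   0.24498315 -5.11266971] [-0.02476409  0.09517686 -0.00319853] [0.45220475 0.30833788 0.20477935]
-100 [ 0.47044286 -0.06511963] (array([ -2.9, 110.1, 357.3]), array([-31.08,   0.05,   0.15]), 'yaw now', np.float64(-14.33))
100 [ 0.66195714 -0.00748037] (array([ -3.4, 281.4, 254.1]), array([-31.08,   0.05,   0.15]), 'yaw now', np.float64(-14.33))
```

View pics/s3c.png

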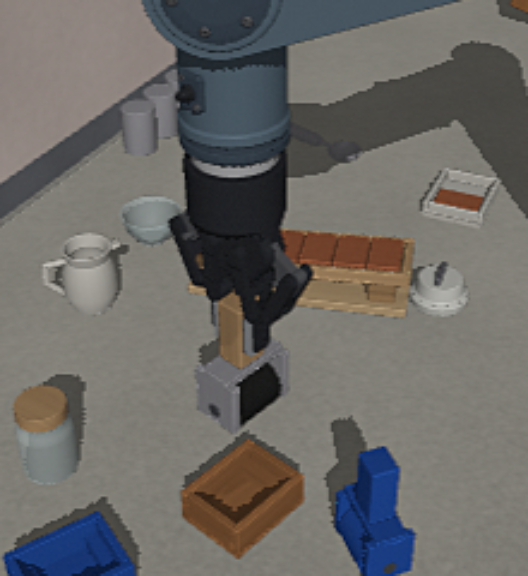

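The roller is held upright and clear of the rest. I'm moving it above end_a.

step_arm --pt "0 15 50 -5 0 0 255" --pt "0 32 105 -10 0 0 255" --pt "0 50 165 -15 0 0 255" --pt "0 70 225 -20 0 0 255" --pt "0 87 280 -25 0 0 255" --pt "0 103 335 -31 0 0 255" --pt "0 110 357 -31 0 0 255" --pt "20 110 357 -31 0 0 255" --pt "40 110 357 -31 0 0 255" --pt "40 110 357 -31 0 0 255"

```text
time_s: 6.25
eef_pos: [0.4693, -0.0637, 0.1636]
eef_rot: [0.565, 0.422, 0.569, -0.423]
wrist_force: [-0.4, 0.5, -3.2]
opening: 0.3
```

```bash
cat >> h.py <<'E'
A=np.radians(16.75); C=np.array([.5662,-.0363]); UX=np.array([np.cos(A),np.sin(A)])
def strip(X): return C+X/1000*UX
def where():
    o=ctrl.get_obs(); d=o['eef_pos'][:2]-C; x=d@UX*1000
    print('strip x,y mm',round(x,1),round(float(d@[-UX[1],UX[0]])*1000,1),'tcp z',o['eef_pos'][2].round(4),'flush tcp z',round(.0523-.034*x/1000+.0775,4),'F',o['wrist_force'].round(2),'M',o['torque'].round(2),'t',o['time_s'],'dq',abs(o['dq']).max().round(3))
E
python3 - <<'E'
from h import *
where(); p=strip(-100); print(row([*p,.142],16.75)); print(toolT()[:3,:3].round(4))
E
```

```text
strip x,y mm -100.7 1.7 tcp z 0.1636 flush tcp z 0.1332 F [-0.41  0.53 -3.22] M [ 0.04 -0.04  0.03] t 6.25 dq 0.036
(array([21.5,  0.8,  1.8]), array([-0.1 , -0.23,  0.28]), 'yaw now', np.float64(16.65))
[[-0.0058  0.958   0.2865]
 [ 0.0024  0.2866 -0.9581]
 [-1.     -0.0049 -0.0039]]
```

step_arm --pt "10 1 1.8 0 0 0 255" --pt "20 1 1.8 0 0 0 255" --pt "23 1 1.8 0 0 0 255" --pt "23 1 1.8 0 0 0 255" --pt "23 1 1.8 0 0 0 255" --pt "23 1 1.8 0 0 0 255"

```text
time_s: 7.0
eef_pos: [0.4732, -0.0659, 0.1437]
eef_rot: [0.567, 0.422, 0.567, -0.422]
wrist_force: [0.3, 0.3, -3.4]
opening: 0.294
```

```bash
python3 -c "
from h import *
where();print(toolT()[:3,:3].round(4))"
```

```text
strip x,y mm -97.6 -1.5 tcp z 0.1437 flush tcp z 0.1331 F [ 0.31  0.32 -3.41] M [ 0.01  0.02 -0.  ] t 7.0 dq 0.001
[[ 7.000e-04  9.580e-01  2.869e-01]
 [-3.000e-04  2.869e-01 -9.580e-01]
 [-1.000e+00  6.000e-04  4.000e-04]]
```

step_arm --pt "2 0 0 0 0 0 255" --pt "4 0 0 0 0 0 255" --pt "5 0 0 0 0 0 255" --pt "6 0 0 0 0 0 255" --pt "6 0 0 0 0 0 255" --pt "6 0 0 0 0 0 255"

```text
time_s: 7.75
eef_pos: [0.473, -0.0658, 0.1373]
eef_rot: [0.567, 0.422, 0.567, -0.422]
wrist_force: [0.4, -0.6, -3.7]
opening: 0.296
```

```bash
python3 -c "
from h import *
where()"
```

```text
strip x,y mm -97.8 -1.4 tcp z 0.1373 flush tcp z 0.1331 F [ 0.41 -0.6  -3.73] M [-0.   -0.   -0.01] t 7.75 dq 0.002
```

step_arm --pt "0.5 0 0 0 0 0 255" --pt "1 0 0 0 0 0 255" --pt "1.5 0 0 0 0 0 255" --pt "1.5 0 0 0 0 0 255" --pt "1.5 0 0 0 0 0 255"

```text
time_s: 8.38
eef_pos: [0.4732, -0.0659, 0.136]
eef_rot: [0.567, 0.422, 0.567, -0.422]
wrist_force: [-0.9, 0.4, -0.0]
opening: 0.295
```

```bash
python3 -c "
from h import *
where()"
```

```text
strip x,y mm -97.6 -1.5 tcp z 0.136 flush tcp z 0.1331 F [-0.85  0.42 -0.04] M [ 0.07 -0.11  0.04] t 8.375 dq 0.002
```

step_arm --pt "0.5 0 0 0 0 0 255" --pt "1 0 0 0 0 0 255" --pt "1 0 0 0 0 0 255"

```text
time_s: 8.75
eef_pos: [0.4729, -0.0659, 0.1347]
eef_rot: [0.567, 0.422, 0.567, -0.422]
wrist_force: [0.9, 0.1, 0.5]
opening: 0.295
```

```bash
python3 -c "
from h import *
where()"
```

```text
strip x,y mm -97.8 -1.4 tcp z 0.1347 flush tcp z 0.1331 F [0.88 0.1  0.51] M [ 0.04 -0.04 -0.  ] t 8.75 dq 0.002
```

step_arm --pt "0.5 0 0 0 0 0 255" --pt "1 0 0 0 0 0 255" --pt "1 0 0 0 0 0 255"

```text
time_s: 9.12
eef_pos: [0.4729, -0.0658, 0.1337]
eef_rot: [0.567, 0.422, 0.567, -0.422]
wrist_force: [-0.1, 0.1, -1.1]
opening: 0.297
```

```bash
python3 -c "
from h import *
where()"
```

```text
strip x,y mm -97.8 -1.4 tcp z 0.1337 flush tcp z 0.1331 F [-0.14  0.1  -1.11] M [ 0.04 -0.02  0.01] t 9.125 dq 0.002
```

step_arm --pt "0.5 0 0 0 0 0 255" --pt "1 0 0 0 0 0 255" --pt "1 0 0 0 0 0 255"

```text
time_s: 9.5
eef_pos: [0.4729, -0.0658, 0.1327]
eef_rot: [0.567, 0.422, 0.567, -0.422]
wrist_force: [-0.1, -0.3, -0.4]
opening: 0.297
```

```bash
python3 -c "
from h import *
where()"
```

```text
strip x,y mm -97.8 -1.4 tcp z 0.1327 flush tcp z 0.1331 F [-0.14 -0.33 -0.41] M [-0.02  0.01  0.  ] t 9.5 dq 0.002
```

step_arm --pt "0.5 0 0 0 0 0 255" --pt "0.7 0 0 0 0 0 255" --pt "0.7 0 0 0 0 0 255"

```text
time_s: 9.88
eef_pos: [0.4731, -0.0659, 0.1323]
eef_rot: [0.567, 0.422, 0.567, -0.422]
wrist_force: [-0.7, -0.2, 2.9]
opening: 0.301
```

```bash
python3 -c "
from h import *
where()"
```

```text
strip x,y mm -97.6 -1.5 tcp z 0.1323 flush tcp z 0.1331 F [-0.72 -0.16  2.85] M [ 0.    0.07 -0.02] t 9.875 dq 0.002
```

step_arm --pt "0.3 0 0 0 0 0 255" --pt "0.4 0 0 0 0 0 255" --pt "0.4 0 0 0 0 0 255"

```text
time_s: 10.25
eef_pos: [0.4732, -0.0659, 0.1319]
eef_rot: [0.567, 0.422, 0.567, -0.422]
wrist_force: [0.7, 1.1, 4.1]
opening: 0.295
```

```bash
python3 -c "
from h import *
where()"
```

```text
strip x,y mm -97.6 -1.5 tcp z 0.1319 flush tcp z 0.1331 F [0.74 1.05 4.14] M [0.02 0.05 0.03] t 10.25 dq 0.001
```

step_arm --pt "0.3 3 0 0 0 0 255" --pt "0.5 6 0 0 0 0 255" --pt "0.6 9 0 0 0 0 255" --pt "0.7 12 0 0 0 0 255" --pt "0.8 15 0 0 0 0 255"

```text
time_s: 10.88
eef_pos: [0.4877, -0.0617, 0.1314]
eef_rot: [0.567, 0.422, 0.567, -0.422]
wrist_force: [-0.7, 0.2, 7.4]
opening: 0.3
```

```bash
python3 -c "
from h import *
where()"
```

```text
strip x,y mm -82.5 -1.7 tcp z 0.1314 flush tcp z 0.1326 F [-0.72  0.21  7.37] M [-0.01  0.27  0.03] t 10.875 dq 0.053
```

step_arm --pt "0.1 3 0 0 0 0 255" --pt "0.2 6 0 0 0 0 255" --pt "0.3 9 0 0 0 0 255" --pt "0.4 12 0 0 0 0 255" --pt "0.5 15 0 0 0 0 255"

```text
time_s: 11.5
eef_pos: [0.5027, -0.0573, 0.1312]
eef_rot: [0.568, 0.422, 0.567, -0.422]
wrist_force: [-0.3, 1.8, 9.2]
opening: 0.299
```

```bash
python3 -c "
from h import *
where()"
```

```text
strip x,y mm -66.9 -1.8 tcp z 0.1312 flush tcp z 0.1321 F [-0.26  1.75  9.15] M [ 0.18  0.14 -0.02] t 11.5 dq 0.054
```

step_arm --pt "-0.1 3 0 0 0 0 255" --pt "-0.2 6 0 0 0 0 255" --pt "-0.1 9 0 0 0 0 255" --pt "0 12 0 0 0 0 255" --pt "0 15 0 0 0 0 255"

```text
time_s: 12.12
eef_pos: [0.5171, -0.0529, 0.1312]
eef_rot: [0.568, 0.422, 0.567, -0.422]
wrist_force: [-1.6, 0.5, 8.7]
opening: 0.296
```

```bash
python3 -c "
from h import *
where()"
```

```text
strip x,y mm -51.9 -1.8 tcp z 0.1312 flush tcp z 0.1316 F [-1.56  0.54  8.66] M [ 0.09  0.21 -0.04] t 12.125 dq 0.054
```

step_arm --pt "0 3 0 0 0 0 255" --pt "0 6 0 0 0 0 255" --pt "0.1 9 0 0 0 0 255" --pt "0.1 12 0 0 0 0 255" --pt "0.2 15 0 0 0 0 255"

```text
time_s: 12.75
eef_pos: [0.5314, -0.0487, 0.131]
eef_rot: [0.568, 0.422, 0.567, -0.422]
wrist_force: [0.1, 0.5, 8.0]
opening: 0.296
```

```bash
python3 -c "
from h import *
where()"
```

```text
strip x,y mm -36.9 -1.8 tcp z 0.131 flush tcp z 0.1311 F [0.15 0.51 8.  ] M [ 0.11  0.1  -0.08] t 12.75 dq 0.057
```

step_arm --pt "0 3 0 0 0 0 255" --pt "0.1 6 0 0 0 0 255" --pt "0.1 9 0 0 0 0 255" --pt "0.2 12 0 0 0 0 255" --pt "0.2 15 0 0 0 0 255"

```text
time_s: 13.38
eef_pos: [0.5458, -0.0444, 0.1309]
eef_rot: [0.568, 0.423, 0.567, -0.422]
wrist_force: [-1.1, -0.1, 7.1]
opening: 0.296
```

```bash
python3 -c "
from h import *
where()"
```

```text
strip x,y mm -21.8 -1.9 tcp z 0.1309 flush tcp z 0.1305 F [-1.06 -0.14  7.09] M [ 0.07  0.03 -0.01] t 13.375 dq 0.056
```

step_arm --pt "0.1 3 0 0 0 0 255" --pt "0.1 6 0 0 0 0 255" --pt "0.2 9 0 0 0 0 255" --pt "0.3 12 0 0 0 0 255" --pt "0.3 15 0 0 0 0 255"

```text
time_s: 14.0
eef_pos: [0.5594, -0.0403, 0.1305]
eef_rot: [0.567, 0.422, 0.567, -0.422]
wrist_force: [-3.3, -0.2, 9.5]
opening: 0.297
```

```bash
python3 -c "
from h import *
where()"
```

```text
strip x,y mm -7.7 -1.9 tcp z 0.1305 flush tcp z 0.1301 F [-3.28 -0.24  9.48] M [-0.11  0.7  -0.01] t 14.0 dq 0.058
```

step_arm --pt "-0.1 3 0 0 0 0 255" --pt "-0.1 6 0 0 0 0 255" --pt "0 9 0 0 0 0 255" --pt "0.1 12 0 0 0 0 255" --pt "0.2 15 0 0 0 0 255"

```text
time_s: 14.62
eef_pos: [0.5743, -0.0358, 0.13]
eef_rot: [0.568, 0.422, 0.567, -0.422]
wrist_force: [0.6, -0.0, 5.4]
opening: 0.295
```

```bash
python3 -c "
from h import *
where()"
```

```text
strip x,y mm 7.9 -1.9 tcp z 0.13 flush tcp z 0.1295 F [ 0.56 -0.05  5.4 ] M [-0.04  0.04 -0.03] t 14.625 dq 0.057
```

step_arm --pt "0.1 3 0 0 0 0 255" --pt "0.3 6 0 0 0 0 255" --pt "0.4 9 0 0 0 0 255" --pt "0.5 12 0 0 0 0 255" --pt "0.6 15 0 0 0 0 255"

```text
time_s: 15.25
eef_pos: [0.5888, -0.0315, 0.1295]
eef_rot: [0.568, 0.422, 0.567, -0.422]
wrist_force: [0.7, -0.0, 5.7]
opening: 0.298
```

```bash
python3 -c "
from h import *
where()"
```

```text
strip x,y mm 23.0 -2.0 tcp z 0.1295 flush tcp z 0.129 F [ 0.67 -0.04  5.68] M [-0.08 -0.   -0.04] t 15.25 dq 0.06
```

step_arm --pt "0.1 3 0 0 0 0 255" --pt "0.2 6 0 0 0 0 255" --pt "0.3 9 0 0 0 0 255" --pt "0.4 12 0 0 0 0 255" --pt "0.5 15 0 0 0 0 255"

```text
time_s: 15.88
eef_pos: [0.6028, -0.0273, 0.1288]
eef_rot: [0.568, 0.422, 0.567, -0.422]
wrist_force: [-0.9, -1.4, 6.8]
opening: 0.296
```

```bash
python3 -c "
from h import *
where()"
```

```text
strip x,y mm 37.6 -2.0 tcp z 0.1288 flush tcp z 0.1285 F [-0.85 -1.41  6.81] M [-0.17  0.16  0.01] t 15.875 dq 0.06
```

step_arm --pt "0.1 3 0 0 0 0 255" --pt "0.2 6 0 0 0 0 255" --pt "0.3 9 0 0 0 0 255" --pt "0.4 12 0 0 0 0 255" --pt "0.5 15 0 0 0 0 255"

```text
time_s: 16.5
eef_pos: [0.6172, -0.0229, 0.1282]
eef_rot: [0.568, 0.422, 0.567, -0.422]
wrist_force: [0.4, -0.3, 5.5]
opening: 0.298
```

```bash
python3 -c "
from h import *
where()"
```

```text
strip x,y mm 52.7 -1.9 tcp z 0.1282 flush tcp z 0.128 F [ 0.38 -0.28  5.48] M [-0.21 -0.03  0.02] t 16.5 dq 0.06
```

step_arm --pt "0.2 3 0 0 0 0 255" --pt "0.3 6 0 0 0 0 255" --pt "0.4 9 0 0 0 0 255" --pt "0.5 12 0 0 0 0 255" --pt "0.6 15 0 0 0 0 255"

```text
time_s: 17.12
eef_pos: [0.6314, -0.0186, 0.1274]
eef_rot: [0.567, 0.422, 0.567, -0.422]
wrist_force: [-0.3, -1.1, 5.3]
opening: 0.298
```

```bash
python3 -c "
from h import *
where()"
```

```text
strip x,y mm 67.6 -1.8 tcp z 0.1274 flush tcp z 0.1275 F [-0.26 -1.13  5.34] M [-0.32 -0.13  0.03] t 17.125 dq 0.062
```

step_arm --pt "0.1 3 0 0 0 0 255" --pt "0.3 6 0 0 0 0 255" --pt "0.4 9 0 0 0 0 255" --pt "0.5 12 0 0 0 0 255" --pt "0.6 15 0 0 0 0 255"

```text
time_s: 17.75
eef_pos: [0.6455, -0.0143, 0.1266]
eef_rot: [0.567, 0.422, 0.567, -0.422]
wrist_force: [-0.1, -1.2, 4.8]
opening: 0.297
```

```bash
python3 -c "
from h import *
where()"
```

```text
strip x,y mm 82.3 -1.7 tcp z 0.1266 flush tcp z 0.127 F [-0.06 -1.2   4.78] M [-0.4  -0.05  0.01] t 17.75 dq 0.067
```

step_arm --pt "0.3 3 0 0 0 0 255" --pt "0.5 6 0 0 0 0 255" --pt "0.7 9 0 0 0 0 255" --pt "0.8 12 0 0 0 0 255" --pt "0.9 15 0 0 0 0 255" --pt "1.1 20 0 0 0 0 255"

```text
time_s: 18.5
eef_pos: [0.6647, -0.0084, 0.1255]
eef_rot: [0.567, 0.422, 0.567, -0.422]
wrist_force: [0.5, -1.6, 4.9]
opening: 0.297
```

```bash
python3 -c "
from h import *
where()"
```

```text
strip x,y mm 102.4 -1.7 tcp z 0.1255 flush tcp z 0.1263 F [ 0.53 -1.64  4.93] M [-0.37 -0.12  0.03] t 18.5 dq 0.113
```

step_arm --pt "-3 0 0 0 0 0 255" --pt "-15 0 0 0 0 0 255" --pt "-50 0 0 0 0 0 255" --pt "-90 0 -10 0 0 0 255" --pt "-110 0 -30 0 0 0 255" --pt "-110 0 -60 0 0 0 255" --pt "-110 0 -80 0 0 0 255" --pt "-110 0 -80 0 0 0 255"

```text
time_s: 19.5
eef_pos: [0.6403, 0.0704, 0.2345]
eef_rot: [0.567, 0.421, 0.569, -0.422]
wrist_force: [0.1, -0.3, -4.0]
opening: 0.298
```

```bash
python3 - <<'E'
from h import *
where()
for n in ('scene','side'):
    im,D=snap(n,n+'3'); p=cloud(n,D)
    x=(p[...,:2]-C)@UX*1000; y=(p[...,:2]-C)@[-UX[1],UX[0]]*1000; z=p[...,2]*1000
    for nm,lo,hi in (('tile',0,26),('rim',32,38)):
        print(n,nm,[(X,round(float(np.median(z[w])),1),int(w.sum())) for X in (-100,-60,-20,20,60,100) for w in [(abs(x-X)<15)&(abs(y)>=lo)&(abs(y)<hi)&(z>35)&(z<80)] if w.any()])
s=cv2.imread('pics/side3.png'); u=cv2.imread('pics/scene3.png')
cv2.imwrite('pics/c4.png',np.hstack([cv2.resize(s[130:340,210:410],(400,420)),cv2.resize(u[130:280,190:340],(400,420))]))
E
```

```text
strip x,y mm 101.7 80.8 tcp z 0.2345 flush tcp z 0.1263 F [ 0.14 -0.33 -3.99] M [ 0.05 -0.02  0.01] t 19.5 dq 0.035
scene tile [(-100, 56.7, 67), (-60, 55.4, 82), (-20, 54.3, 111), (20, 53.0, 144), (60, 51.7, 213), (100, 50.5, 232)]
scene rim [(-100, 56.9, 25), (-60, 54.5, 24), (-20, 53.3, 28), (20, 52.6, 29), (60, 50.5, 65), (100, 49.5, 64)]
side tile [(-100, 56.5, 108), (-60, 54.9, 109), (-20, 53.9, 105), (20, 52.7, 103), (60, 51.1, 103), (100, 50.2, 101)]
side rim [(-100, 55.4, 40), (-60, 54.6, 25), (-20, 52.6, 35), (20, 50.8, 32), (60, 50.7, 35), (100, 49.0, 31)]
```

View pics/c4.png

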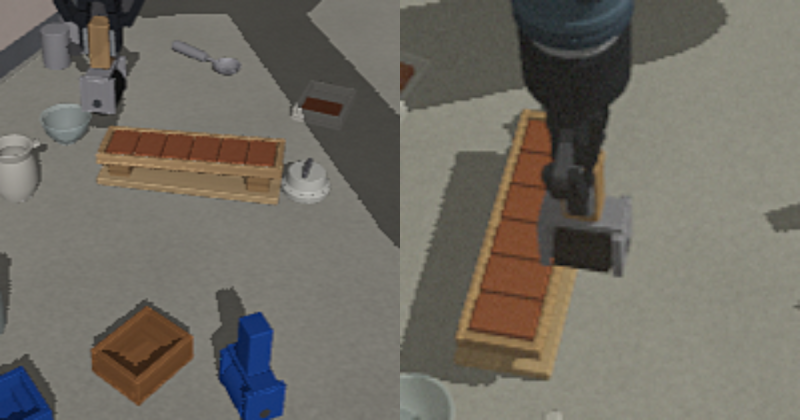

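step_arm --pt "-50 -20 10 0 0 0 255" --pt "-95 -40 30 0 0 0 255" --pt "-95 -60 60 0 0 0 255" --pt "-95 -80 90 0 0 0 255" --pt "-95 -102 110 0 0 0 255" --pt "-95 -102 110 0 0 0 255" --pt "-95 -102 110 0 0 0 255"

```text
time_s: 20.48
eef_pos: [0.5756, -0.0668, 0.3304]
eef_rot: [0.567, 0.423, 0.567, -0.422]
wrist_force: [-0.7, 0.3, -3.8]
opening: 0.3
```

```bash
python3 - <<'E'
from h import *
where()
T=toolT(); a,d=snap('wrist','w5'); he=np.array(ctrl.camera_info('wrist')['hand_eye']); P2=cloud('wrist',d,T@he)
for p,s in ((np.load('pics/w1P.npy'),'before'),(P2,'after')):
    x=(p[...,:2]-C)@UX*1000; y=(p[...,:2]-C)@[-UX[1],UX[0]]*1000; z=p[...,2]*1000
    for nm,lo,hi in (('tile',-25,25),('rim+y',32.5,37),('rim-y',-37,-32.5)):
        print(s,nm,[(X,round(float(np.median(z[w])),1),int(w.sum())) for X in (-100,-60,-20,20,60,100) for w in [(abs(x-X)<15)&(y>=lo)&(y<hi)&(z>35)&(z<80)] if w.any()])
E
```

```text
strip x,y mm 0.2 -31.9 tcp z 0.3304 flush tcp z 0.1298 F [-0.72  0.3  -3.79] M [-0.04  0.   -0.02] t 20.475 dq 0.022
before tile [(-100, 59.2, 925), (-60, 57.7, 918), (-20, 56.9, 903), (20, 55.3, 905), (60, 53.9, 891), (100, 52.5, 873)]
before rim+y [(-100, 55.5, 95), (-60, 54.3, 96), (-20, 53.0, 95), (20, 51.6, 93), (60, 50.4, 83), (100, 49.3, 73)]
before rim-y [(-100, 55.5, 85), (-60, 54.4, 70), (-20, 52.9, 72), (20, 51.4, 80), (60, 50.4, 84), (100, 49.3, 70)]
after tile [(-100, 55.4, 960), (-60, 54.2, 968), (-20, 52.9, 962), (20, 51.6, 950), (60, 50.3, 943), (100, 49.1, 936)]
after rim+y [(-100, 55.7, 96), (-60, 54.1, 96), (-20, 52.9, 97), (20, 51.9, 96), (60, 50.4, 96), (100, 49.0, 95)]
after rim-y [(-100, 55.4, 73), (-60, 53.9, 75), (-20, 52.7, 88), (20, 51.8, 89), (60, 50.4, 74), (100, 48.9, 69)]
```

View pics/w5.png

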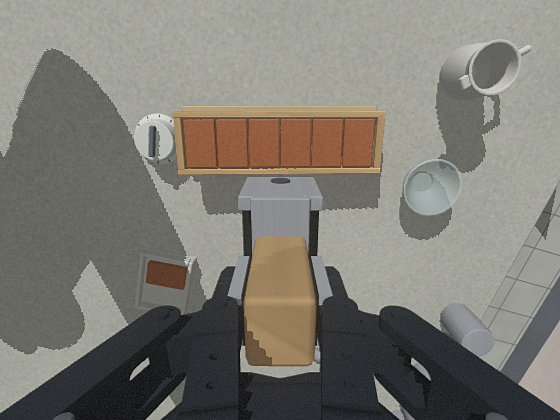

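All six tiles are level with the rim: the median depths agree within about 0.3 mm, where they stood 3–4 mm proud before. Next I check the roller's attitude in the grip.

```bash
python3 - <<'E'
from h import *
d=np.load('pics/w5.npy'); he=np.array(ctrl.camera_info('wrist')['hand_eye']); P=cloud('wrist',d,he)*1000
for n,(r0,r1,c0,c1) in {'a':(242,292,260,302),'b':(305,340,255,305),'plate':(200,230,258,302),'foot':(184,192,250,310)}.items():
    Q=P[r0:r1,c0:c1].reshape(-1,3); m=Q.mean(0); N=np.linalg.svd(Q-m,full_matrices=False)[2][2]
    print(n,m.round(1),'normal',N.round(3))
for v in (178,185,195,215,240,265,290,300,320,355): print(v,P[v,281].round(1))
for u in (244,252,262,300,310,316): print(u,P[215,u].round(1),P[188,u].round(1))
p=[.455,.308,.21]; print(row(p,-14)); 
E
```

```text
a [-19.4   0.3 -13.8] normal [ 0.121 -0.001 -0.993]
b [-44.1  -0.1  -4.3] normal [-0.748 -0.002  0.664]
plate [ 15.2  -0.2 -24.4] normal [ 0.362 -0.005 -0.932]
foot [ 36.6  -0.2 -33.2] normal [-0.209  0.     0.978]
178 [ 58.7   0.7 -33.9]
185 [ 43.4   0.7 -33. ]
195 [ 21.2   0.6 -33. ]
215 [ 16.4   0.6 -23.7]
240 [  6.8   0.6 -14. ]
265 [-18.5   0.5 -13.4]
290 [-38.2   0.4 -13.6]
300 [-43.6   0.4 -12.9]
320 [-43.6   0.4  -4.8]
355 [-42.7   0.5  11. ]
244 [ 43.8 -21.4 -14.6] [ 36.3 -20.  -33. ]
252 [ 15.5 -14.1 -24. ] [ 37.  -15.6 -32.8]
262 [ 15.8  -9.  -23.9] [ 36.4 -10.  -32.9]
300 [ 14.6  10.2 -24.3] [ 35.5  11.2 -33.2]
310 [ 37.5  17.4 -16.7] [ 36.5  16.9 -32.9]
316 [ 43.   21.5 -14.9] [ 35.3  20.1 -33.2]
(array([ 120.6,   -8.3, -393.2]), array([ 3.066e+01, -2.000e-02,  0.000e+00]), 'yaw now', np.float64(16.66))
```

step_arm --pt "0 0 -50 4 0 0 255" --pt "10 -2 -105 9 0 0 255" --pt "25 -3 -165 14 0 0 255" --pt "40 -4 -225 19 0 0 255" --pt "60 -6 -285 24 0 0 255" --pt "80 -8 -345 30 0 0 255" --pt "110 -8.5 -385 30.5 0 0 255" --pt "120 -8.5 -393 30.5 0 0 255" --pt "120 -8.5 -393 30.5 0 0 255" --pt "120 -8.5 -393 30.5 0 0 255"

```text
time_s: 21.78
eef_pos: [0.4557, 0.3071, 0.2116]
eef_rot: [0.436, 0.557, 0.436, -0.556]
wrist_force: [-0.1, 0.7, -3.6]
opening: 0.298
```

```bash
python3 - <<'E'
from h import *
print(row([.4542,.3091,.125],-14.3),toolT()[:3,3],ctrl.get_obs()['dq'].round(3))
E
```

```text
(array([86.6, -2. , -1.5]), array([ 0.43, -0.04, -0.09]), 'yaw now', np.float64(-13.87)) [0.45566354 0.30712871 0.21163355] [-0.012 -0.009 -0.002  0.003 -0.003  0.002]
```

step_arm --pt "40 -1 -1 0.4 0 0 255" --pt "75 -2 -1.5 0.4 0 0 255" --pt "87 -2 -1.5 0.4 0 0 255" --pt "87 -2 -1.5 0.4 0 0 255" --pt "87 -2 -1.5 0.4 0 0 255"

```text
time_s: 22.4
eef_pos: [0.4546, 0.3098, 0.1256]
eef_rot: [0.434, 0.559, 0.434, -0.557]
wrist_force: [0.4, 1.0, -3.7]
opening: 0.296
```

```bash
python3 - <<'E'
from h import *
print(row([.4542,.3091,.089],-14.3),toolT()[:3,3],ctrl.get_obs()['wrist_force'])
E
```

```text
(array([36.6, -0.3,  0.9]), array([ 0.04, -0.11, -0.16]), 'yaw now', np.float64(-14.26)) [0.45458313 0.30980729 0.12558191] [ 0.35156709  0.95008198 -3.72484224]
```

step_arm --pt "6 -0.3 0.9 0 0 0 255" --pt "12 -0.3 0.9 0 0 0 255" --pt "18 -0.3 0.9 0 0 0 255" --pt "23 -0.3 0.9 0 0 0 255" --pt "27 -0.3 0.9 0 0 0 255" --pt "31 -0.3 0.9 0 0 0 255" --pt "33 -0.3 0.9 0 0 0 255" --pt "35 -0.3 0.9 0 0 0 255" --pt "36 -0.3 0.9 0 0 0 255" --pt "36 -0.3 0.9 0 0 0 255"

```text
time_s: 23.65
eef_pos: [0.4525, 0.3088, 0.0877]
eef_rot: [0.434, 0.558, 0.434, -0.558]
wrist_force: [-0.2, -0.4, -3.4]
opening: 0.296
```

```bash
python3 - <<'E'
from h import *
print(row([.4542,.3091,.088],-14.3),toolT()[:3,3],ctrl.get_obs()['wrist_force'],ctrl.get_obs()['torque'])
E
```

```text
(array([-0.3,  1.5, -0.7]), array([ 0.07, -0.  , -0.01]), 'yaw now', np.float64(-14.23)) [0.45253226 0.30875784 0.08772283] [-0.16973598 -0.36778993 -3.44265627] [0.0212315  0.04232272 0.00200943]
```

step_arm --pt "0.5 1 0 0 0 0 255" --pt "1 1.5 0 0 0 0 255" --pt "1 1.5 0 0 0 0 255"

```text
time_s: 24.02
eef_pos: [0.4531, 0.3089, 0.0875]
eef_rot: [-0.434, -0.558, -0.435, 0.558]
wrist_force: [-6.0, 1.8, 8.2]
opening: 0.296
```

```bash
python3 - <<'E'
from h import *
print(toolT()[:3,3],ctrl.get_obs()['wrist_force'],ctrl.get_obs()['torque'])
E
```

```text
[0.45310626 0.30889851 0.0875494 ] [-5.97146966  1.84787364  8.2183852 ] [-0.03041916  1.66625401 -0.22449004]
```

step_arm --pt "-0.5 -1.5 0 0 0 0 255" --pt "-0.5 -1.5 0 0 0 0 255" --pt "-0.5 -1.5 0 0 0 150" --pt "-0.5 -1.5 0 0 0 0 80" --pt "-0.5 -1.5 0 0 0 0 30" --pt "-0.5 -1.5 0 0 0 0 30"

```text
$.motion[2]: bad value
```

step_arm --pt "-0.5 -1.5 0 0 0 0 255" --pt "-0.5 -1.5 0 0 0 0 255" --pt "-0.5 -1.5 0 0 0 0 150" --pt "-0.5 -1.5 0 0 0 0 80" --pt "-0.5 -1.5 0 0 0 0 30" --pt "-0.5 -1.5 0 0 0 0 30"

```text
time_s: 24.78
eef_pos: [0.4525, 0.3087, 0.087]
eef_rot: [0.434, 0.558, 0.434, -0.558]
wrist_force: [-0.0, 0.5, -0.2]
opening: 0.881
```

Released; going up and checking.

step_arm --pt "-10 0 0 0 0 0 10" --pt "-40 0 0 0 0 0 0" --pt "-90 0 0 0 0 0 0" --pt "-140 0 0 0 0 0 0" --pt "-190 0 0 0 0 0 0" --pt "-200 0 0 0 0 0 0" --pt "-200 0 0 0 0 0 0"

```text
time_s: 25.65
eef_pos: [0.4526, 0.3088, 0.288]
eef_rot: [0.434, 0.559, 0.434, -0.557]
wrist_force: [0.4, -0.2, -0.9]
opening: 1.001
```

```bash
python3 - <<'E'
from h import *
T=toolT(); a,d=snap('wrist','w6'); he=np.array(ctrl.camera_info('wrist')['hand_eye']); P=cloud('wrist',d,T@he); z=P[...,2]
n=(np.hypot(P[...,0]-.455,P[...,1]-.308)<.07)&(d>.1)
g=n&(z>.12)&(z<.15); print('top',g.sum(),P[g].mean(0),P[g].min(0)[2],P[g].max(0)[2],cv2.minAreaRect((P[g][:,:2]*1000).astype(np.float32)))
q=n&(z>.127)&(z<.14); Q=P[q];A=np.c_[Q[:,:2]-Q[:,:2].mean(0),np.ones(len(Q))]; print('top tilt',np.linalg.lstsq(A,Q[:,2],rcond=None)[0].round(3))
h2=cv2.cvtColor(a,cv2.COLOR_RGB2HSV)
rr=n&(z>.03)&(z<.042)&(h2[...,1]>70); print('rim',rr.sum(),cv2.minAreaRect((P[rr][:,:2]*1000).astype(np.float32)))
s,_=snap('side','s6'); c=s[100:360,160:440]; w=a[60:260,180:400]
cv2.imwrite('pics/f.png',np.hstack([cv2.resize(c,(400,371)),cv2.resize(w,(400,371))])[:,:,::-1])
E
```

```text
top 893 [0.45295056 0.3095017  0.13058833] 0.12002956841970241 0.13311426287472666 ((452.5180358886719, 308.12646484375), (30.733413696289062, 25.791988372802734), 76.0481185913086)
top tilt [ 0.002 -0.011  0.131]
rim 1364 ((454.57525634765625, 308.7690734863281), (89.98702239990234, 71.90660095214844), 75.78729248046875)
```

View pics/f.png

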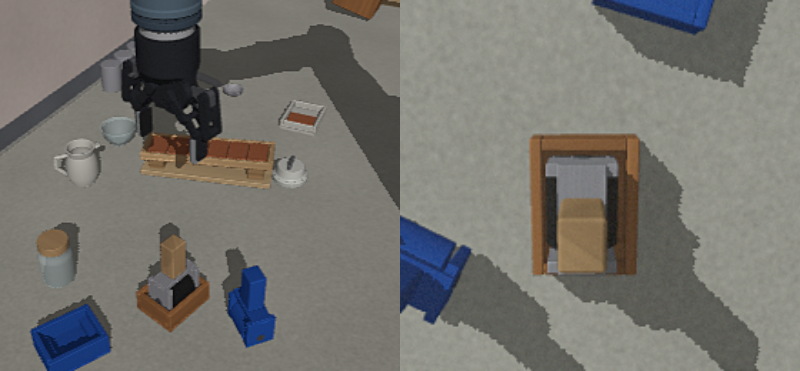

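The roller stands upright in its rest, and the gripper is clear of it. Handing in.

```bash
python3 -c "
from bench import ctrl
print(ctrl.hand_in())"
```

```text
the job is handed in; nothing more can be done
None
```

I rolled the tile strip in one pass from end_a to end_b, put the roller back upright in its rest and handed the job in at about 26 s; no verdict was reported.

- **Rolling:** the roller travelled 200 mm. The pressure I read between moves was about 8 to 13 N. That is above the 8–11 N guide in places, mainly where the wheel climbed onto the next tile, but below the 20 N limit. The force was only sampled between moves and the readings scatter by about 1 N, so short peaks in between would not show.
- **Tiles:** the wrist camera's depth shows all six within about 0.3 mm of the rim; they stood 3–4 mm proud before.
- **Roller:** it is released and about 2 mm from the rest's centre. Its grip top is at the same height as at the start, the tilt is about 0.01 rad, and its yaw matches the rest's.
- **Surroundings:** in the last pictures the bystanders look undisturbed, and the gripper is open about 200 mm above the roller.
- **One disagreement:** while rolling, the tool's height fell by 0.01 to 0.05 mm per mm, though the camera showed a steady slope of 0.031 to 0.034. I followed the measured force instead.

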